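# Show the bench camera the incomplete radio panel and its missing knob

### The job

The bench camera logs each repair: show it which of the three faceplates in the rack has lost its knob (the one with an empty round hole) by holding your downward fingertips just above the middle of its top edge, within 5 cm and without touching, for two seconds, then show it the large loose frequency knob that belongs there in the same way. Then press the push button on the release box fully down, hold it for half a second, let go and move clear. Do not touch, move or pick up the rack, the plates or any of the parts, and do not bring your fingers down over, or pass low over, the other plates, loose parts or the torque tester.

Things in the scene. Friction and masses are not known exactly. Their poses are not given: they have to be found in the camera images.
- rack: grey steel rack on the rubber mat (mat top at z = 3 mm), a base channel 80 x 310 mm and 16 mm high with end posts to 101 mm; three equal faceplates stand side by side in it, 95 mm apart, in any order, with their top edges 119 mm above the table. Origin at the middle of its underside, z up. Its y axis runs along the row. Fixed.
- plate_bare: aluminium faceplate with a single empty round hole 34 mm across in its middle, where the knob is missing: the plate to point at. 84 mm wide, 100 mm tall, 4 mm thick; fixed upright in the rack, its face looking away from the robot (+x, up to 10 degrees of yaw). Origin at the middle of its underside, z up. 
- plate_bare_top (a point): middle of the top edge of plate_bare; z axis up
- plate_display: aluminium faceplate with a rectangular window 56 mm wide and 36 mm high; leave alone. 84 mm wide, 100 mm tall, 4 mm thick; fixed upright in the rack, its face looking away from the robot (+x, up to 10 degrees of yaw). Origin at the middle of its underside, z up. 
- plate_display_top (a point): middle of the top edge of plate_display; z axis up
- plate_knob: aluminium faceplate with its knob fitted, 42 mm across, sticking out 22 mm on the +x side; leave alone. 84 mm wide, 100 mm tall, 4 mm thick; fixed upright in the rack, its face looking away from the robot (+x, up to 10 degrees of yaw). Origin at the middle of its underside, z up. 
- plate_knob_top (a point): middle of the top edge of plate_knob; z axis up
- freq_knob: the large loose radio frequency knob, a matte black drum 44 mm across and 24 mm high, standing loose on the mat: the part to point at. The four loose parts stand in a rough row beyond the rack (+x side), 80 mm or more apart, in any order. Origin at the middle of its underside, z up. 
- freq_knob_top (a point): middle of the top of freq_knob, 24 mm above its underside; z axis up
- small_knob: a small loose matte black knob, 22 mm across and 18 mm high; leave alone. Origin at the middle of its underside, z up. 
- small_knob_top (a point): middle of the top of small_knob; z axis up
- lens_cap: loose domed amber lens cap, 38 mm across and 23.5 mm high; leave alone. Origin at the middle of its underside, z up. 
- lens_cap_top (a point): middle of the top of lens_cap; z axis up
- toggle: loose chrome toggle switch, block 36 x 28 x 14 mm with a bushing and a slanting bat lever, 43 mm high in all; leave alone. Origin at the middle of its underside, z up. 
- toggle_top (a point): tip of the toggle's lever; z axis up
- tester: squat round steel torque tester, 96 mm across and 58 mm high, at one end of the rack; heavy, fixed; leave alone. Origin at the middle of its underside, z up. 
- tester_top (a point): middle of the top of tester; z axis up
- release_box: camera release box, grey, 85 x 85 mm and 32 mm high, at the other end of the rack (either end), with one white push button 36 mm across on its top. Fixed. Origin at the middle of its underside, z up. 
- release_top (a point): middle of the top face of the white button (moves with it); it is pressed straight down
- release (a joint): travel of the white button in m: 0 released, 0.006 fully down; spring return, 5 N holds it fully down
Things that resemble listed ones, but are neither listed nor needed, are in the scene too. Leave any yellow look-alike of the release_box alone.

How it is judged (in metres and radians):
On the way, in this order (a step that is already met when the one before it is completed fails the run):
1. TCP dwells 1.5 s within 27 mm sideways of and 15 to 85 mm above the bare plate's top edge middle, tool down within 40 degrees (horizontal distance between the grasp point and plate_bare_top below 0.027 m and z of the grasp point in the frame of plate_bare_top between 0.015 and 0.085 m and angle between the grasp point's own z axis and vertical above 2.4 rad), for 1.5 s.
2. then the same above the large frequency knob's top (horizontal distance between the grasp point and freq_knob_top below 0.027 m and z of the grasp point in the frame of freq_knob_top between 0.015 and 0.085 m and angle between the grasp point's own z axis and vertical above 2.4 rad), for 1.5 s.
3. then the release button is down more than 4.5 mm for 0.25 s (value of joint release above 0.0045 m), for 0.25 s.
At the end, for the whole second after the job is handed in: The button is released (within 1 mm of its rest) and the four loose parts stand upright (0.1 rad), at rest and within 4 mm of where they began (value of joint release below 0.001 m and distance of each of freq_knob, small_knob, lens_cap, toggle from where it was at the start of the episode below 0.004 m and angle between each of freq_knob, small_knob, lens_cap, toggle's own z axis and vertical below 0.1 rad and linear speed of each of freq_knob, small_knob, lens_cap, toggle below 0.01 m/s); the robot touches nothing.
It fails at once if the robot touches the rack, a faceplate, a loose part or the tester (more than 0.3 N) (contact force between any of the arm, the fingers and rack above 0.3 N or contact force between any of the arm, the fingers and plate_bare above 0.3 N or contact force between any of the arm, the fingers and plate_display above 0.3 N or contact force between any of the arm, the fingers and plate_knob above 0.3 N or contact force between any of the arm, the fingers and tester above 0.3 N or contact force between any of the arm, the fingers and freq_knob above 0.3 N or contact force between any of the arm, the fingers and small_knob above 0.3 N or contact force between any of the arm, the fingers and lens_cap above 0.3 N or contact force between any of the arm, the fingers and toggle above 0.3 N).
It fails at once if the TCP comes within 27 mm sideways of, and less than 85 mm above, the top of another plate, part or the tester (pointing at a wrong thing) ((horizontal distance between the grasp point and plate_display_top below 0.027 m and z of the grasp point in the frame of plate_display_top below 0.085 m) or (horizontal distance between the grasp point and plate_knob_top below 0.027 m and z of the grasp point in the frame of plate_knob_top below 0.085 m) or (horizontal distance between the grasp point and small_knob_top below 0.027 m and z of the grasp point in the frame of small_knob_top below 0.085 m) or (horizontal distance between the grasp point and lens_cap_top below 0.027 m and z of the grasp point in the frame of lens_cap_top below 0.085 m) or (horizontal distance between the grasp point and toggle_top below 0.027 m and z of the grasp point in the frame of toggle_top below 0.085 m) or (horizontal distance between the grasp point and tester_top below 0.027 m and z of the grasp point in the frame of tester_top below 0.085 m)).
It also fails if it takes over 56 s, if anything falls off the work surface, if the arm or the gripper's body presses on something with over 40 N, if the wrist force passes 120 N, or if a joint passes its speed limit or range.

### The arm

A 6-joint arm with a two-finger parallel gripper is mounted at the origin on the work surface. World frame = base frame: x ahead of the robot, y to its left, z up, the work surface at z = 0. Lengths are in mm, angles in degrees, forces in N, time in s.
With the tool pointing down it reaches from about 350 to 850 mm from the base axis. Payload 8.1 kg.
Tool frame: the origin (TCP) lies between the finger pads, 19 mm behind the fingertips; this is the grasp point; z points along the fingers, y is the line along which they close (so a half turn about z gives the same grasp; the last joint's range is limited). The gripper opens to 85 mm and grips with 20 to 120 N. Pads are 22 mm wide; open, the fingers measure 114 mm over their backs; the gripper's body (76 mm by 85 mm) begins 54 mm behind the grasp point. The pads swing forward as they close: fully open they stand 13 mm farther back than shut.
Start: joints at [-72.789, 7.471, 85.268, -0, 87.261, -4.893], TCP at [225.8, -555.895, 249.992] pointing down, gripper open.
Joint ranges: [-169.43, 169.43], [-51.17, 129.36], [1.28, 143.12], [-76.62, 256.62], [0, 156.53], [-152.29, 152.29]. Speed limits (degrees/s): [136.94, 136.94, 159.86, 180, 180, 180].

### API

Orientations are given as [roll, pitch, yaw] about the fixed x, y, z axes, in that order (R = Rz(yaw) Ry(pitch) Rx(roll)).
In Python, from bench import sensors, optics, r gives the robot as it stands.
- The arm moves only by the tool apply_moves, never from a script. Its argument "targets" is a list of rows, each a list of 7 numbers: the shift along the tool's x, y, z in mm, then the turn, a rotation vector about the tool's x, y, z in rad, then the closure, from 0 (fully open) to 1 (shut). In form: [[x, y, z, wx, wy, wz, claw], ...]. A call has 1 to 20 rows; each row shifts and turns the commanded pose from where the row before left it, along the tool's axes as they then stand; what a row does not reach is not made up. A row lasts 1/8 s, in which the tool goes at most 62.5 mm and 10.7 degrees, less where a joint would pass 70% of its speed; a pose out of reach is approached as far as the arm can. A call is refused whole if a number of a shift passes 62.5 or a number of a turn 0.188, either way. A call with a gripper value outside its range is refused whole. The fingers move at their own pace and stop on an object; "force" is the grip in N (left out, the last holds). Time passes only in rows, so rows that do not move let the fingers close. It gives the time, the measured TCP pose, the force, the opening and the grip force at its end, in the units of the state.
- sensors.sense(): the state, without advancing time (a new reading comes with each control period).
- optics.snapshot(name): name is "scene" or "top" or "wrist"; returns the picture (400x640x3 uint8, red, green, blue); there is no depth.
- optics.get_calibration(name): a dict with "camera_matrix" (3x3 intrinsics, pixels), "dist_coeffs" ([k1, k2, p1, p2, k3] as OpenCV has them; the pictures are not rectified), "pose" (4x4, takes a point from camera to world coordinates). Camera axes: x right, y down, z forward; pixel columns grow to the right and rows downward; lengths in mm; the calibration is good to about 2 mm. A picture is of the moment at which its call begins: read the wrist's pose just before it. get_calibration takes no time and is no camera call; for the wrist camera it gives the pose at the moment of the call.
- r.hand_in(): hands the job in; it is judged then, once.
The state is a dict: "time": time; "joint_pos": joint angles; "qd": joint speeds; "joint_efforts": joint torques, N m; "tool_pos": TCP position; "tcp_rot": TCP orientation; "ft_force": force on the tool from outside, world axes, zero at the start; "wrist_torque": the same for the moment, N m; "finger_gap": finger opening in mm; "grip_force": force on a finger pad.
Only numpy, scipy, OpenCV 4.12 (cv2) and the standard library are available. Lean on these libraries where they do the work, as an engineer would, in place of code of your own. Each camera call takes 0.05 s, during which the arm holds its last target. There are 200 camera calls.

## Working session

There is one attempt and no reset: what is moved stays moved. The work goes in short steps, Python scripts to look and compute and a tool call to move; the robot and the scene stay as the last step left them, time stands still between calls to the robot, and variables do not carry over. Pictures are saved under pics/ and viewed, at most 10 in all, crops included, and the job is handed in when it is done.

Besides the shell and the picture viewer there is one more tool, called as name([rows], argument=value, ...), one row to a line, values as JSON. apply_moves: Moves the arm, as the interface text tells. Its arguments: {"type":"object","properties":{"targets":{"type":"array"},"force":{"type":"number"}},"required":["targets"]}

```bash
mkdir -p pics; python3 - <<'E'
from bench import sensors, optics, r
import cv2
for n in("scene","top"):
    cv2.imwrite(f"pics/{n}0.png",optics.snapshot(n)[:,:,::-1])
    c=optics.get_calibration(n);print(n,c["camera_matrix"],c["dist_coeffs"],c["pose"])
s=sensors.sense();print(s["time"],s["tool_pos"],s["tcp_rot"])
E
```

```text
scene [[391.54578491   0.         318.44346513]
 [  0.         391.54578491 200.7631833 ]
 [  0.           0.           1.        ]] [-0.04522476  0.          0.          0.          0.        ] [[-8.82066728e-01  3.89748220e-01 -2.64678320e-01  8.00142894e+02]
 [ 4.71033972e-01  7.18556697e-01 -5.11667148e-01  4.89698171e+02]
 [-9.23498103e-03 -5.75997048e-01 -8.17399606e-01  8.78862485e+02]
 [ 0.00000000e+00  0.00000000e+00  0.00000000e+00  1.00000000e+00]]
top [[480.97530725   0.         323.39677404]
 [  0.         480.97530725 197.86386037]
 [  0.           0.           1.        ]] [0.01803118 0.         0.         0.         0.        ] [[ 1.72563648e-02 -9.96695175e-01  7.93785046e-02  4.33429590e+02]
 [-9.99849096e-01 -1.73607272e-02 -6.24757238e-04  1.30979039e+01]
 [ 2.00076109e-03 -7.93557450e-02 -9.96844352e-01  1.51612986e+03]
 [ 0.00000000e+00  0.00000000e+00  0.00000000e+00  1.00000000e+00]]
0.1 [ 225.69048245 -555.42648321  249.0368534 ] [-1.79903214e+02 -9.85895989e-03  2.21097187e+01]
```

View pics/scene0.png

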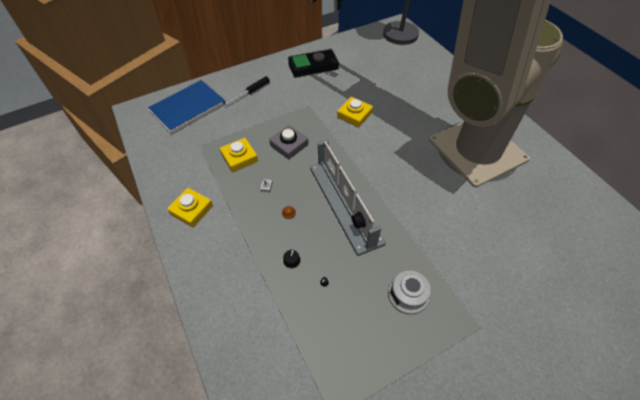

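View pics/top0.png

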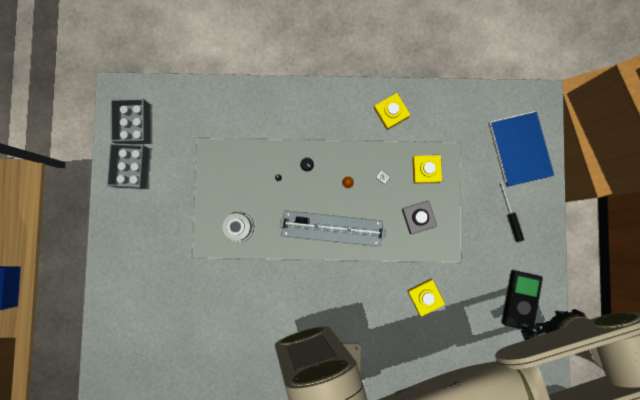

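The scene picture shows the rack at about (345,195), with the fitted knob at its near end (358,220). The loose parts are at (291,258) large black, (324,281) small black, (289,212) amber and (266,185) chrome. The grey release box is at (289,140). In the top picture the large knob is at (307,164), the rack spans x 282–383 at row 228, the tester is at (237,227) and the grey box at (420,217). I'll enlarge the rack to tell the plates apart, and measure the parts.

```bash
cat > h.py <<'E'
import numpy as np, cv2
from bench import sensors, optics, r
def ray(n,uv,c=None):
    c=c or optics.get_calibration(n)
    p=cv2.undistortPoints(np.array([[uv]],float),np.array(c["camera_matrix"]),np.array(c["dist_coeffs"]))[0,0]
    T=np.array(c["pose"]); return T[:3,3],T[:3,:3]@np.array([*p,1])
def plane(n,uv,z,c=None):
    o,d=ray(n,uv,c); return o+d*(z-o[2])/d[2]
def proj(n,P,c=None):
    c=c or optics.get_calibration(n); T=np.linalg.inv(np.array(c["pose"]))
    return cv2.projectPoints(np.array([P],float),cv2.Rodrigues(T[:3,:3])[0],T[:3,3],np.array(c["camera_matrix"]),np.array(c["dist_coeffs"]))[0].ravel()
def blobs(m,amin=10):
    n,_,st,ce=cv2.connectedComponentsWithStats(m.astype(np.uint8))
    return [(st[i],ce[i]) for i in range(1,n) if st[i,4]>=amin]
E
python3 - <<'E'
from h import *
a=cv2.imread("pics/scene0.png");b=cv2.imread("pics/top0.png")
A=cv2.resize(a[130:300,240:440],None,fx=4,fy=4,interpolation=cv2.INTER_CUBIC)[:600]
cv2.imwrite("pics/s1.png",A)
B=cv2.resize(b[145:255,215:445],None,fx=3.4,fy=3.4,interpolation=cv2.INTER_CUBIC)
cv2.imwrite("pics/t1.png",B)
for n,im in(("scene",a),("top",b)):
    m=im.max(2)<50
    if n=="top": m[195:]=0
    m2=np.zeros_like(m); 
    if n=="top": m2[140:195,260:400]=m[140:195,260:400]
    else: m2[170:290,255:335]=m[170:290,255:335]
    for st,ce in blobs(m2): print(n,"dark",st,ce,plane(n,ce,15 if st[4]>80 else 12))
    w=im.min(2)>200
    for st,ce in blobs(w): print(n,"white",st,ce,plane(n,ce,41))
E
```

```text
scene dark [284 250  16  18 205] [291.23414634 259.35609756] [661.52258329  71.87673881  15.        ]
scene dark [321 278   7   8  34] [324.44117647 282.32352941] [618.15753367 162.03460995  12.        ]
scene white [352 101   8   5  32] [355.34375 102.78125] [ 245.5225313 -315.6652903   41.       ]
scene white [283 130  10   7  50] [287.78 133.1 ] [ 492.85712991 -296.76785429   41.        ]
scene white [232 143  10   7  51] [236.31372549 145.88235294] [ 647.38784555 -322.24375905   41.        ]
scene white [181 195  11   9  72] [186.36111111 199.05555556] [ 833.91705715 -206.55148544   41.        ]
top dark [301 158  12  13 113] [306.40707965 164.15929204] [658.45057279  67.46727149  15.        ]
top dark [276 175   5   6  17] [278.23529412 177.82352941] [613.97328272 155.32131147  12.        ]
top white [388 103  11  10  79] [393.06329114 107.83544304] [ 836.49976933 -200.35448322   41.        ]
top white [424 163  11  10  83] [429.25301205 167.39759036] [ 651.03758999 -313.31717455   41.        ]
top white [377 172   5   6  11] [378.90909091 175.09090909] [ 624.41779989 -158.01409224   41.        ]
top white [416 212  11  10  86] [421.11627907 216.58139535] [ 498.54988145 -288.38851373   41.        ]
top white [228 219  16  16  44] [236.97727273 228.20454545] [453.22331786 274.81630586  41.        ]
top white [423 294  11  10  91] [428.04395604 298.46153846] [ 251.40879303 -309.36102509   41.        ]
```

View pics/s1.png

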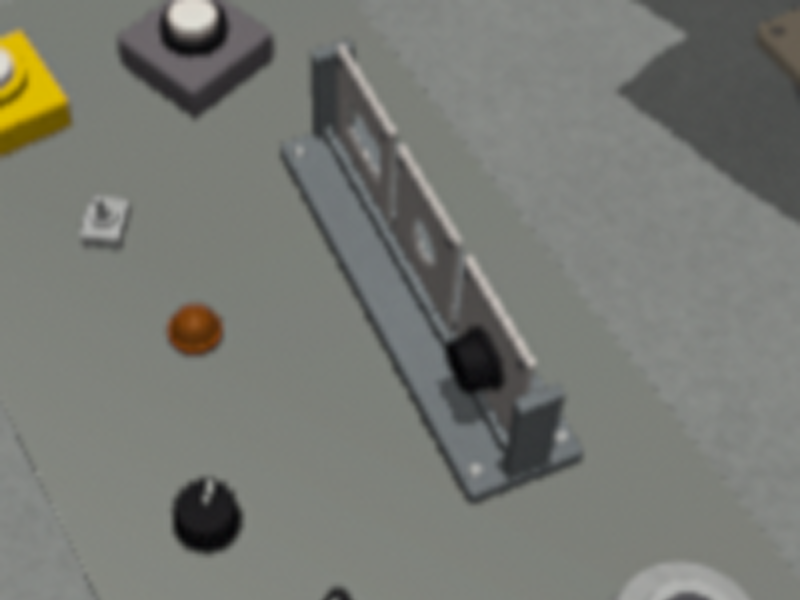

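View pics/t1.png

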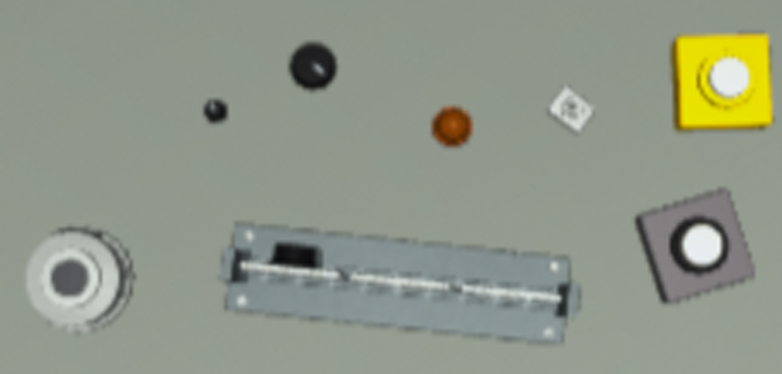

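The crops show the plate order: window nearest the release box, empty round hole in the middle, fitted knob at the tester end. The middle plate's top edge is centred at about (347.5,179) in the scene picture and (332.6,227.6) in the top picture. Now I'll triangulate.

```bash
cat >> h.py <<'E'
def tri(a,b):
    o,d=ray("scene",a);p,e=ray("top",b)
    s,t=np.linalg.lstsq(np.c_[d,-e],p-o,rcond=None)[0]
    x,y=o+s*d,p+t*e; return ((x+y)/2).round(1),np.linalg.norm(x-y).round(1)
def totool(dw):  # world shift -> tool axes
    from scipy.spatial.transform import Rotation as R
    return R.from_euler("xyz",sensors.sense()["tcp_rot"],degrees=True).inv().apply(dw).round(1)
E
python3 - <<'E'
from h import *
print("bare",tri((347.5,179),(332.6,227.6)),plane("top",(332.6,227.6),119),plane("scene",(347.5,179),119))
print("btn",tri((287.8,133.1),(421.1,216.6)))
print("knob",tri((291.2,258.5),(306.9,164.2)),"small",tri((324.4,281.5),(278.2,177.6)))
print("amber",plane("top",(348,182.3),15),"toggle",plane("top",(383,177),15),"tester",plane("top",(235.6,226.7),61))
# display / knob plate top middles by the row ends in the crop
e=lambda x,y:plane("top",(215+x/3.4,145+y/3.4),119)
print("row ends",e(242,265),e(562,298),(e(242,265)+e(562,298))/2)
s=sensors.sense();print(s["tool_pos"],s["tcp_rot"])
E
```

```text
bare (array([457.8, -15.3, 111.7]), np.float64(2.6)) [458.66462642 -15.95203052 119.        ] [460.03398364  -9.73784753 119.        ]
btn (array([ 497.6, -285.6,   53.1]), np.float64(0.9))
knob (array([659.4,  66.2,   7.7]), np.float64(0.0)) small (array([615.5, 156.5,   2.8]), np.float64(0.6))
amber [603.31296833 -64.21742426  15.        ] toggle [ 621.96761687 -173.92653091   15.        ] tester [457.41395266 275.56133878  61.        ]
row ends [469.832821   118.92409002 119.        ] [ 446.48318328 -154.32828323  119.        ] [458.15800214 -17.70209661 119.        ]
[ 225.69048245 -555.42648321  249.0368534 ] [-1.79903214e+02 -9.85895989e-03  2.21097187e+01]
```

apply_moves([
  [30, -29.4, 0, 0, 0, 0, 1],
  [35, -34.4, 0, 0, 0, 0, 1],
  [35, -34.4, 0, 0, 0, 0, 1],
  [35, -34.4, 0, 0, 0, 0, 1],
  [35, -34.4, 0, 0, 0, 0, 1],
  [35, -34.4, 0, 0, 0, 0, 1],
  [35, -34.4, 0, 0, 0, 0, 1],
  [35, -34.4, 0, 0, 0, 0, 1],
  [35, -34.4, 0, 0, 0, 0, 1],
  [35, -34.4, 0, 0, 0, 0, 1],
  [35, -34.4, 0, 0, 0, 0, 1],
  [35, -34.4, 0, 0, 0, 0, 1],
  [4, -4, 0, 0, 0, 0, 1],
  [0, 0, 0, 0, 0, 0, 1],
  [0, 0, 0, 0, 0, 0, 1],
])

```text
time: 1.98
tool_pos: [458.7, -17.7, 249.8]
tcp_rot: [180.0, 0.0, 22.0]
ft_force: [0.9, -0.0, -0.0]
finger_gap: 0.1
grip_force: 0.0
```

```bash
python3 - <<'E'
from h import *
s=sensors.sense();print(s["time"],s["tool_pos"],s["tcp_rot"],s["finger_gap"])
c=optics.get_calibration("wrist");im=optics.snapshot("wrist")
cv2.imwrite("pics/w1.png",im[:,:,::-1])
print(proj("wrist",(458.5,-16,119),c))
print(totool(np.array([458.5,-16,169])-s["tool_pos"]))
E
```

```text
1.975 [458.69443367 -17.67704955 249.82341661] [1.79992233e+02 2.99131423e-02 2.20354322e+01] 0.12849571434586599
[321.62565425 197.02402053]
[ 0.5 -1.6 80.8]
```

View pics/w1.png

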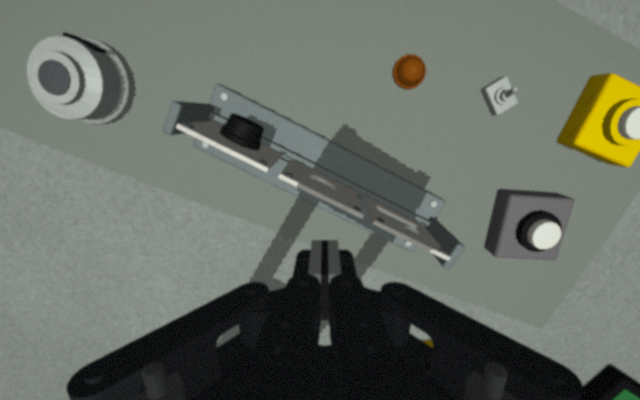

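The wrist picture confirms it: the bare plate's top edge runs from about (280,178) to (360,213), middle (320,196), against a predicted (321.6,197). Descending for the dwell.

apply_moves([
  [0.5, -1.6, 30, 0, 0, 0, 1],
  [0, 0, 35, 0, 0, 0, 1],
  [0, 0, 15, 0, 0, 0, 1],
  [0, 0, 0, 0, 0, 0, 1],
  [0, 0, 0, 0, 0, 0, 1],
  [0, 0, 0, 0, 0, 0, 1],
  [0, 0, 0, 0, 0, 0, 1],
  [0, 0, 0, 0, 0, 0, 1],
  [0, 0, 0, 0, 0, 0, 1],
  [0, 0, 0, 0, 0, 0, 1],
  [0, 0, 0, 0, 0, 0, 1],
  [0, 0, 0, 0, 0, 0, 1],
  [0, 0, 0, 0, 0, 0, 1],
  [0, 0, 0, 0, 0, 0, 1],
  [0, 0, 0, 0, 0, 0, 1],
  [0, 0, 0, 0, 0, 0, 1],
  [0, 0, 0, 0, 0, 0, 1],
  [0, 0, 0, 0, 0, 0, 1],
  [0, 0, 0, 0, 0, 0, 1],
  [0, 0, 0, 0, 0, 0, 1],
])

```text
time: 4.53
tool_pos: [458.9, -15.0, 170.0]
tcp_rot: [-180.0, 0.0, 22.1]
ft_force: [-0.3, -0.6, 0.5]
finger_gap: 0.2
grip_force: 0.0
```

apply_moves([
  [0, 0, 0, 0, 0, 0, 1],
  [0, 0, 0, 0, 0, 0, 1],
  [0, 0, -30, 0, 0, 0, 1],
  [0, 0, -30, 0, 0, 0, 1],
  [0, 0, -20, 0, 0, 0, 1],
  [30, 0, 0, 0, 0, 0, 1],
  [40, 0, 0, 0, 0, 0, 1],
  [40, 0, 0, 0, 0, 0, 1],
  [40, 0, 0, 0, 0, 0, 1],
  [40, 0, 0, 0, 0, 0, 1],
  [27, -1, 0, 0, 0, 0, 1],
  [0, 0, 0, 0, 0, 0, 1],
  [0, 0, 0, 0, 0, 0, 1],
])

```text
time: 6.15
tool_pos: [659.1, 67.4, 249.6]
tcp_rot: [-180.0, 0.1, 22.1]
ft_force: [-0.0, -0.1, 0.2]
finger_gap: 0.1
grip_force: 0.0
```

```bash
python3 - <<'E'
from h import *
s=sensors.sense();print(s["time"],s["tool_pos"],s["tcp_rot"])
c=optics.get_calibration("wrist");im=optics.snapshot("wrist")
cv2.imwrite("pics/w2.png",im[:,:,::-1])
print(proj("wrist",(659.5,67.5,27),c),proj("wrist",(659.5,67.5,3),c),proj("wrist",(615,156,21),c))
print(totool(np.array([659.5,67.5,77])-s["tool_pos"]))
E
```

```text
6.15 [659.12023785  67.3744635  249.63254486] [-1.79990389e+02  5.18138645e-02  2.21077293e+01]
[323.73523377 176.06277094] [323.77234199 172.20872253] [242.51506616 181.59824223]
[  0.5   0.  172.6]
```

View pics/w2.png

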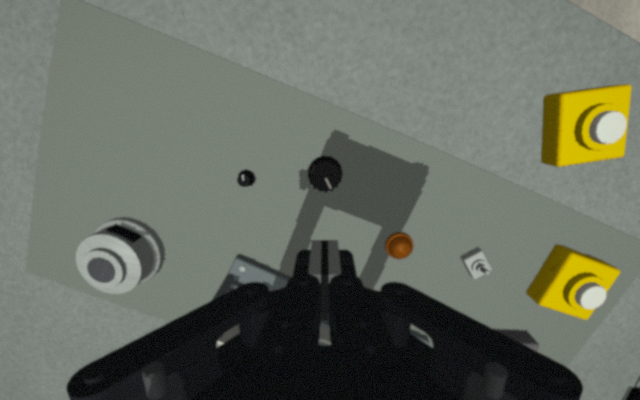

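The large knob sits at about (325,174), against a predicted (323.7,176). It is well clear of the small knob (246,178) and the amber cap (399,245). Descending.

apply_moves([
  [0, 0, 30, 0, 0, 0, 1],
  [0, 0, 45, 0, 0, 0, 1],
  [0, 0, 45, 0, 0, 0, 1],
  [0, 0, 35, 0, 0, 0, 1],
  [0, 0, 17, 0, 0, 0, 1],
  [0, 0, 0, 0, 0, 0, 1],
  [0, 0, 0, 0, 0, 0, 1],
  [0, 0, 0, 0, 0, 0, 1],
  [0, 0, 0, 0, 0, 0, 1],
  [0, 0, 0, 0, 0, 0, 1],
  [0, 0, 0, 0, 0, 0, 1],
  [0, 0, 0, 0, 0, 0, 1],
  [0, 0, 0, 0, 0, 0, 1],
  [0, 0, 0, 0, 0, 0, 1],
  [0, 0, 0, 0, 0, 0, 1],
  [0, 0, 0, 0, 0, 0, 1],
  [0, 0, 0, 0, 0, 0, 1],
  [0, 0, 0, 0, 0, 0, 1],
  [0, 0, 0, 0, 0, 0, 1],
  [0, 0, 0, 0, 0, 0, 1],
])

```text
time: 8.7
tool_pos: [659.6, 67.6, 78.0]
tcp_rot: [-180.0, 0.0, 22.1]
ft_force: [-0.1, -0.0, 0.1]
finger_gap: 0.2
grip_force: 0.0
```

apply_moves([
  [0, 0, 0, 0, 0, 0, 1],
  [0, 0, 0, 0, 0, 0, 1],
  [0, 0, -32, 0, 0, 0, 1],
  [0, 0, -45, 0, 0, 0, 1],
  [0, 0, -45, 0, 0, 0, 1],
  [0, 0, -50, 0, 0, 0, 1],
  [-23, 22, 0, 0, 0, 0, 1],
  [-35, 33, 0, 0, 0, 0, 1],
  [-35, 33, 0, 0, 0, 0, 1],
  [-35, 33, 0, 0, 0, 0, 1],
  [-35, 33, 0, 0, 0, 0, 1],
  [-35, 33, 0, 0, 0, 0, 1],
  [-35, 33, 0, 0, 0, 0, 1],
  [-35, 33, 0, 0, 0, 0, 1],
  [-15, 14.5, 0, 0, 0, 0, 1],
  [0, 0, 0, 0, 0, 0, 1],
  [0, 0, 0, 0, 0, 0, 1],
])

```text
time: 10.82
tool_pos: [498.6, -285.8, 250.0]
tcp_rot: [-180.0, -0.0, 22.1]
ft_force: [0.3, 1.0, 0.1]
finger_gap: 0.2
grip_force: 0.0
```

```bash
python3 - <<'E'
from h import *
s=sensors.sense();print(s["time"],s["tool_pos"],s["tcp_rot"])
c=optics.get_calibration("wrist");im=optics.snapshot("wrist")
cv2.imwrite("pics/w3.png",im[:,:,::-1])
print(proj("wrist",(498,-287,50),c))
for st,ce in blobs(im.min(2)>190,60): print(st,ce,plane("wrist",ce,50,c),plane("wrist",ce,45,c))
E
```

```text
10.825 [ 498.5878889  -285.80504232  249.97541011] [-1.79973263e+02 -2.79638156e-02  2.21398763e+01]
[324.53072173 181.64256148]
[389  35  33  36 928] [404.73814655  52.41918103] [ 650.67550895 -311.46972985   50.        ] [ 651.99843126 -312.27227721   45.        ]
```

View pics/w3.png

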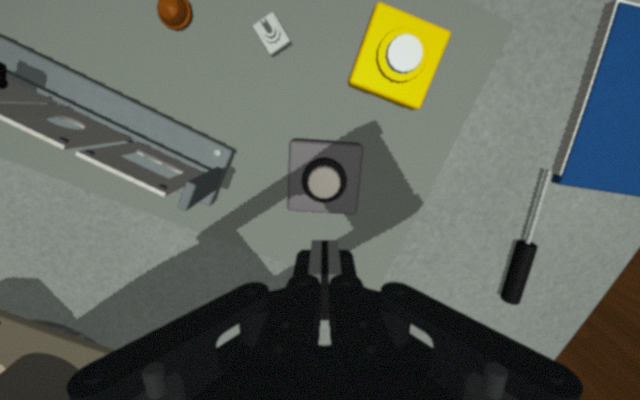

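The release button lies in shadow at about (324.5,183), against a predicted (324.5,181.6). One quick measurement of its centre.

```bash
python3 - <<'E'
from h import *
im=cv2.imread("pics/w3.png");c=optics.get_calibration("wrist")
m=np.zeros(im.shape[:2],bool);m[155:210,300:350]=True
for st,ce in blobs(m&(im.min(2)>110),60): print(st,ce,plane("wrist",ce,50,c),totool(plane("wrist",ce,50,c)-sensors.sense()["tool_pos"]))
E
```

```text
[300 155  14  11  86] [304.62790698 158.24418605] [ 514.0944315  -256.88850901   50.        ] [ 25.  -20.7 200. ]
[309 168  31  30 722] [323.76454294 182.30747922] [ 497.08166613 -286.29692186   50.        ] [-1.800e+00  1.000e-01  1.999e+02]
[300 195  25  15 238] [309.22689076 203.96218487] [ 467.47964969 -280.46078504   50.        ] [-27.  -16.4 199.9]
```

apply_moves([
  [-1.5, 0, 30, 0, 0, 0, 1],
  [0, 0, 45, 0, 0, 0, 1],
  [0, 0, 45, 0, 0, 0, 1],
  [0, 0, 30, 0, 0, 0, 1],
  [0, 0, 15, 0, 0, 0, 1],
  [0, 0, 3, 0, 0, 0, 1],
  [0, 0, 2, 0, 0, 0, 1],
  [0, 0, 2, 0, 0, 0, 1],
  [0, 0, 2, 0, 0, 0, 1],
  [0, 0, 2, 0, 0, 0, 1],
  [0, 0, 0, 0, 0, 0, 1],
  [0, 0, 0, 0, 0, 0, 1],
])

```text
time: 12.38
tool_pos: [497.0, -287.6, 74.4]
tcp_rot: [180.0, -0.0, 22.1]
ft_force: [0.7, -1.0, 2.1]
finger_gap: 0.0
grip_force: 1.0
```

apply_moves([
  [0, 0, 1, 0, 0, 0, 1],
  [0, 0, 1, 0, 0, 0, 1],
  [0, 0, 0, 0, 0, 0, 1],
  [0, 0, 0, 0, 0, 0, 1],
])

```text
time: 12.88
tool_pos: [497.0, -287.6, 72.3]
tcp_rot: [180.0, -0.0, 22.1]
ft_force: [2.6, -2.3, 4.6]
finger_gap: 0.3
grip_force: 1.7
```

apply_moves([
  [0, 0, 1, 0, 0, 0, 1],
  [0, 0, 1, 0, 0, 0, 1],
  [0, 0, 0, 0, 0, 0, 1],
])

```text
time: 13.25
tool_pos: [496.9, -287.6, 70.2]
tcp_rot: [180.0, -0.0, 22.1]
ft_force: [2.9, -2.1, 4.7]
finger_gap: 0.2
grip_force: 2.3
```

apply_moves([
  [0, 0, 1, 0, 0, 0, 1],
  [0, 0, 1, 0, 0, 0, 1],
  [0, 0, 0, 0, 0, 0, 1],
])

```text
time: 13.62
tool_pos: [497.0, -287.6, 69.6]
tcp_rot: [180.0, -0.0, 22.1]
ft_force: [-2.3, 1.5, 15.8]
finger_gap: -0.2
grip_force: 8.1
```

The force has jumped to 16 N and the tip has stopped, so the button is at its end stop. Holding, then releasing and moving clear.

apply_moves([
  [0, 0, 0.5, 0, 0, 0, 1],
  [0, 0, 0, 0, 0, 0, 1],
  [0, 0, 0, 0, 0, 0, 1],
  [0, 0, 0, 0, 0, 0, 1],
  [0, 0, 0, 0, 0, 0, 1],
  [0, 0, 0, 0, 0, 0, 1],
  [0, 0, -10, 0, 0, 0, 1],
  [0, 0, -30, 0, 0, 0, 1],
  [0, 0, -45, 0, 0, 0, 1],
  [0, 0, -45, 0, 0, 0, 1],
  [0, 0, -30, 0, 0, 0, 1],
  [0, 0, 0, 0, 0, 0, 1],
  [0, 0, 0, 0, 0, 0, 1],
  [0, 0, 0, 0, 0, 0, 1],
  [0, 0, 0, 0, 0, 0, 1],
])

```text
time: 15.5
tool_pos: [496.0, -286.9, 226.0]
tcp_rot: [-179.9, 0.1, 22.1]
ft_force: [-0.7, 0.5, -0.1]
finger_gap: -0.1
grip_force: 0.0
```

```bash
python3 - <<'E'
from h import *
s=sensors.sense();print(s["time"],s["tool_pos"],s["ft_force"],np.abs(s["qd"]).max())
print(r.hand_in())
E
```

```text
15.5 [ 496.03596451 -286.89803123  225.95815527] [-0.66765206  0.52411313 -0.06797063] 0.5265168950273389
the job is handed in; nothing more can be done
None
```

I held the fingertips over the bare plate (the middle one) and then the large frequency knob for about two seconds each, pressed the release button to its stop for over half a second and moved clear, and handed the job in at 15.5 s; no verdict was returned.

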